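Power up the workshop radio

ROBOT

A 6-joint arm with a two-finger parallel gripper is mounted at the origin on the work surface. World frame = base frame: x ahead of the robot, y to its left, z up, the work surface at z = 0. Lengths are in m, angles in rad, forces in N, time in s.
With the tool pointing down it reaches from about 0.3 to 0.825 m from the base axis. Payload 5.4 kg.
Tool frame: the origin (TCP) lies at the very end of the fingers, on their centre line; the grasp point (between the pads) lies 19 mm behind it; z points along the fingers, y is the line along which they close (so a half turn about z gives the same grasp; the last joint's range is limited). The gripper opens to 92 mm and grips with 3 to 60 N. Pads are 20 mm wide; open, the fingers measure 128 mm over their backs; the gripper's body (75 mm by 189 mm) begins 69 mm behind the grasp point.
Start: joints at [0.901, 0.158, 1.597, -0, 1.386, -0.21], TCP at [0.255, 0.515, 0.215] pointing down, gripper open.
Joint ranges: [-2.91, 2.91], [-0.94, 2.29], [0.18, 2.7], [-1.29, 4.43], [0.17, 2.64], [-3, 3]. Speed limits (rad/s): [2.57, 2.57, 3.14, 3.14, 3.14, 3.14].

INTERFACE

Orientations are given as a rotation vector (axis times angle).
In Python, from workcell import bot gives the robot as it stands. Calls block until the motion is done:
- bot.goto(position, orientation): joint-space move of the TCP to a pose.
- bot.line_to(position, rot=None, max_speed=0.15): straight line of the TCP; rot=None keeps the orientation; max_speed is the mean speed in m/s.
- bot.set_joints(angles): joint-space move.
- bot.set_gripper(opening, newtons=None): opening from 0.0 (shut) to 1.0 (fully open); newtons is the grip in N (None keeps the last); returns when the fingers have stopped.
- bot.hold(seconds).
- bot.inverse_kinematics(position, orientation): joint angles nearest the present ones, or None.
- bot.read_camera(name): name is "scene" or "side" or "wrist"; returns a dict with "pixels" (400x640x3 uint8, blue, green, red), "fx", "fy", "cx", "cy" (pixels), "R" (3x3) and "t" (3): a world point X has camera coordinates R X + t. Camera axes: x right, y down, z forward; pixel columns grow to the right and rows downward; lengths in m; the calibration is good to about 2 mm. A picture is of the moment at which its call begins. There is no depth.
A pose or a line that the arm cannot do raises bot.MotionError and nothing moves.
- bot.job_done(): hands the job in; it is judged then, once.
Readings, each from a call of its own:
- bot.current_clock(): time.
- bot.current_joints(): joint angles.
- bot.current_joint_vel(): joint speeds.
- bot.current_effort(): joint torques, N m.
- bot.current_ee_pos(): TCP position.
- bot.current_tool_rot(): TCP orientation.
- bot.current_contact_force(): force on the tool from outside, world axes, zero at the start.
- bot.current_ft_torque(): the same for the moment, N m.
- bot.current_opening(): opening from 0.0 (shut) to 1.0 (fully open).
- bot.current_grip_force(): force on a finger pad.
Only numpy, scipy, OpenCV 4.12 (cv2) and the standard library are available. Lean on these libraries where they do the work, as an engineer would, in place of code of your own. Each camera call takes 0.05 s, during which the arm holds its last target. There are 200 camera calls.

TASK

Get the bench radio going: slide its battery cover back, set the battery pack flat on the floor of the bay with its grip ridge up, and slide the cover fully shut again. Then roll the volume wheel up by its knurled edge with a fingertip, away from the radio's front, the two to four clicks it takes until the white index bar on the wheel rests at the very top, in line with the two pointer bars beside it. Leave the flask, mug and screwdriver where they are.

Things in the scene. Friction and masses are not known exactly. Their poses are not given: they have to be found in the camera images.
- radio: Workshop radio, a grey box 260 (x) x 240 (y) mm, fixed to the bench. Origin: centre of its underside. Its front faces -x of its own frame. The battery half (y > 0) has its deck at 85 mm height, the control half (y < 0) a lower deck at 60 mm. Rails 11 mm high run along x on the battery deck on both sides of the cover.
- bay (a point): Centre of the floor of the battery bay, a pocket in the battery half at (-60, 55, 25) mm in the radio's frame; axes as the radio's. The bay is 112 (x) x 92 (y) mm inside and 60 mm deep from the deck; open at the top when the cover is slid back.
- cover (a joint): Sliding battery cover: travel in m along the radio's +x. 0 = fully shut over the bay, 0.12 = fully open, parked on the deck behind the bay. Slides against about 1.2 N of friction, stays where it is left. Shut, its ridge stands right over the centre of the bay.
- cover_ridge (a point): Top centre of the cover's grip ridge; moves with the cover; axes as the radio's. The cover is a grey plate 124 (x) x 96 (y) x 6 mm, its upper face 92 mm above the bench; the ridge stands 17 mm above it at its middle, 12 mm thick (x) and 60 mm long (y), its top 109 mm above the bench.
- wheel (a joint): Volume wheel angle, rad, growing as the top of the wheel rolls away from the radio's front (+x, louder). 0 = index bar at the very top, in line with the pointers: the setting wanted. A click is 0.262 rad (10.7 mm at the rim); a spring detent holds the wheel at each click with about 0.12 N m (3 N at the rim). Starts 2 to 4 clicks on the negative (quiet) side. Stops at -1.2 and 1.2.
- wheel_top (a point): Fixed point: top of the wheel's rim, at (-30, -55, 91) mm in the radio's frame; axes as the radio's. The black knurled wheel is 82 mm in diameter and 30 mm wide, its axis along the radio's y 50 mm above the bench; it stands 31 mm out of the lower deck. Two white pointer bars are inlaid in the deck, one each side of the wheel, in line with this point.
- wheel_index (a point): Middle of the index bar on the wheel's rim, a smooth white bar 8 mm wide across the full width of the rim, flush with the knurling; it turns with the wheel, 41 mm from its axis.
- pack: Battery pack, black block 100 (x) x 72 (y) x 30 mm with a grip ridge on top 76 (x) x 20 (y) x 20 mm (50 mm high in all), 0.25 to 0.6 kg, loose on the bench. Origin: centre of its underside. It fits the bay lengthwise along the radio's x, either way round.
- flask: Steel flask, 90 mm in diameter, 212 mm tall, a bystander. Origin: centre of its underside.
- mug: Black mug, 80 mm in diameter, 95 mm tall, a bystander. Origin: centre of its underside.
- screwdriver: Screwdriver, 200 mm long, lying on the bench, a bystander. Origin: underside near its middle.
Not all that is in view belongs to the job. Leave any blue, pink or red look-alike of the pack alone.

How it is judged:
On the way, in this order (a step that is already met when the one before it is completed fails the run):
1. the cover is slid back, clear of the bay (value of joint cover above 0.095 m), for 0.1 s.
2. the pack stands in the bay, on its floor, let go (x of pack in the frame of bay between -0.012 and 0.012 m and y of pack in the frame of bay between -0.016 and 0.016 m and z of pack in the frame of bay between -0.006 and 0.006 m and angle between pack's own z axis and vertical below 0.08 rad and contact force between pack and the fingers below 0.2 N), for 0.2 s.
3. the cover is shut over the pack (value of joint cover below 0.005 m), for 0.2 s.
4. after that, the wheel is rolled to the click with its index bar at the top (value of joint wheel between -0.1 and 0.1 rad), for 0.2 s.
At the end, for the whole second after the job is handed in: The pack rests flat on the bay floor (centre within 12 mm along and 16 mm across, underside within 6 mm of the floor, tilt under 0.08 rad), the cover is shut to within 5 mm, and the wheel is at rest at the click where its index bar is at the top (within 0.1 rad) (all of step 4 and x of pack in the frame of bay between -0.012 and 0.012 m and y of pack in the frame of bay between -0.016 and 0.016 m and z of pack in the frame of bay between -0.006 and 0.006 m and angle between pack's own z axis and vertical below 0.08 rad and value of joint cover below 0.005 m and velocity of joint wheel between -0.1 and 0.1 rad/s and linear speed of pack below 0.02 m/s); the robot touches nothing.
It fails at once if the wheel is pushed with a part of the robot other than the fingers (contact force between wheel and the arm above 1 N).
It fails at once if the flask is pushed more than 30 mm or knocked over (distance of flask from where it was at the start of the episode above 0.03 m or angle between flask's own z axis and vertical above 0.5 rad).
It fails at once if the mug is pushed more than 30 mm or knocked over (distance of mug from where it was at the start of the episode above 0.03 m or angle between mug's own z axis and vertical above 0.5 rad).
It fails at once if the screwdriver is pushed more than 30 mm (distance of screwdriver from where it was at the start of the episode above 0.03 m).
It also fails if it takes over 67 s, if anything falls off the work surface, if the arm or the gripper's body presses on something with over 40 N, if the wrist force passes 120 N, or if a joint passes its speed limit or range.

## Working session

There is one attempt and no reset: what is moved stays moved. The work goes in short steps, each a Python script; the robot and the scene stay as the last script left them, time stands still between calls to the robot, and variables do not carry over. Pictures are saved under pics/ and viewed, at most 10 in all, crops included, and the job is handed in when it is done.

```bash
mkdir -p pics; ls; python3 - <<'E'
from workcell import bot
import cv2,numpy as np
for n in("scene","side"):
    c=bot.read_camera(n);cv2.imwrite(f"pics/{n}0.png",c["pixels"])
    print(n,c["fx"],c["cx"],c["cy"],np.round(c["R"],3).tolist(),np.round(c["t"],3), (-c["R"].T@c["t"]).round(3))
print(bot.current_clock(),bot.current_tool_rot())
E
```

```text
pics
scene 382.85496701241317 315.18416098918993 205.0420447874173 [[-0.396, 0.918, -0.003], [0.659, 0.282, -0.698], [-0.64, -0.278, -0.716]] [ 0.211 -0.276  1.738] [1.377 0.368 1.053]
side 417.08669608994785 314.2495019311704 199.59622984133304 [[0.47, -0.883, 0.008], [-0.6, -0.326, -0.73], [0.647, 0.338, -0.683]] [-0.241  0.363  1.131] [-0.402 -0.477  1.039]
0.1 [-7.15830587e-01 -3.05821958e+00  2.39740702e-03]
```

View pics/scene0.png

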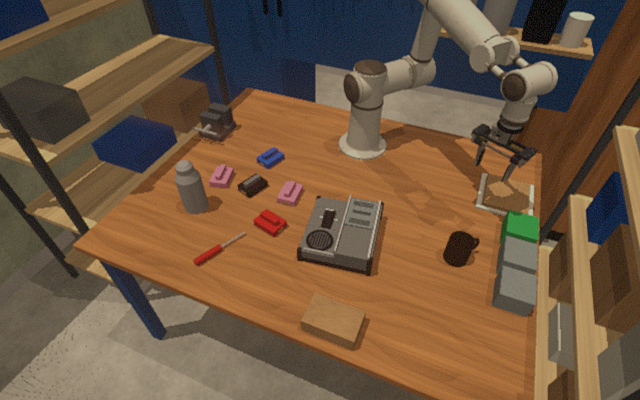

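View pics/side0.png

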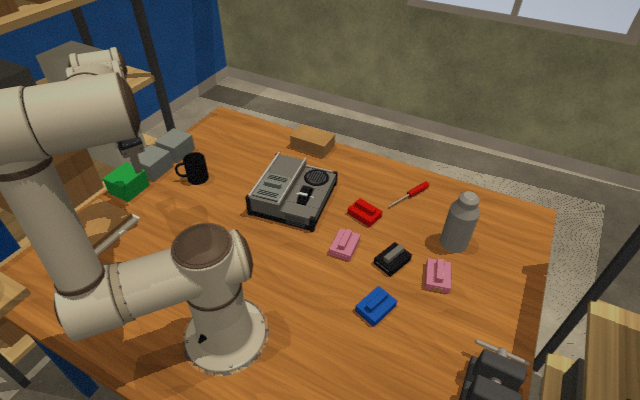

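The black pack is at scene (253,184) and side (393,258). Things it could be taken for, in scene pixels: pink (221,177), pink (290,193), blue (270,157), red (270,222). The mug (458,248) and the radio's wheel (328,217) are also black. By colour and shape I choose (253,184). The radio is at scene (342,232), with its front facing the robot. Next is a close crop to check.

```bash
cat > h.py <<'E'
from workcell import bot
import cv2,numpy as np
from scipy.spatial.transform import Rotation as Ro
def ray(c,u,v):
    d=c["R"].T@np.array([(u-c["cx"])/c["fx"],(v-c["cy"])/c["fy"],1]); return -c["R"].T@c["t"],d
def onz(c,u,v,z):
    o,d=ray(c,u,v); return o+d*(z-o[2])/d[2]
def proj(c,X):
    p=c["R"]@np.asarray(X)+c["t"]; return np.array([c["fx"]*p[0]/p[2]+c["cx"],c["fy"]*p[1]/p[2]+c["cy"]])
def down(yaw): # tool x axis at yaw in world, z down
    return (Ro.from_euler('z',yaw)*Ro.from_euler('x',np.pi)).as_rotvec()
E
python3 - <<'E'
from h import *
a=cv2.imread("pics/scene0.png");b=cv2.imread("pics/side0.png")
f=lambda im,x,y,w,h,W,H:cv2.resize(im[y:y+h,x:x+w],(W,H),interpolation=cv2.INTER_CUBIC)
top=np.hstack([f(a,285,185,115,100,345,300),f(b,235,140,115,100,345,300)])
bot_=np.hstack([f(a,225,160,58,50,345,300),f(b,365,232,58,50,345,300)])
cv2.imwrite("pics/crop1.png",np.vstack([top,bot_]))
s=bot.read_camera("scene");q=bot.read_camera("side")
for n,c,u,v,z in[("pack",s,253,184,.03),("pack",q,393,258,.03),("radio",s,342,232,.07),("radio",q,292,190,.07),("mug",s,459,249,.05),("flask",s,194,205,0),("drv",s,220,248,.01),("pink",s,290,193,.03),("pink",s,221,177,.03),("red",s,270,222,.03),("blue",s,270,157,.03)]:print(n,onz(c,u,v,z).round(3))
E
```

```text
pack [ 0.454 -0.301  0.03 ]
pack [ 0.438 -0.315  0.03 ]
radio [0.58  0.118 0.07 ]
radio [0.523 0.095 0.07 ]
mug [0.48  0.492 0.05 ]
flask [ 0.62 -0.47  0.  ]
drv [ 0.763 -0.256  0.01 ]
pink [ 0.442 -0.145  0.03 ]
pink [ 0.468 -0.441  0.03 ]
red [ 0.605 -0.145  0.03 ]
blue [ 0.277 -0.32   0.03 ]
```

View pics/crop1.png

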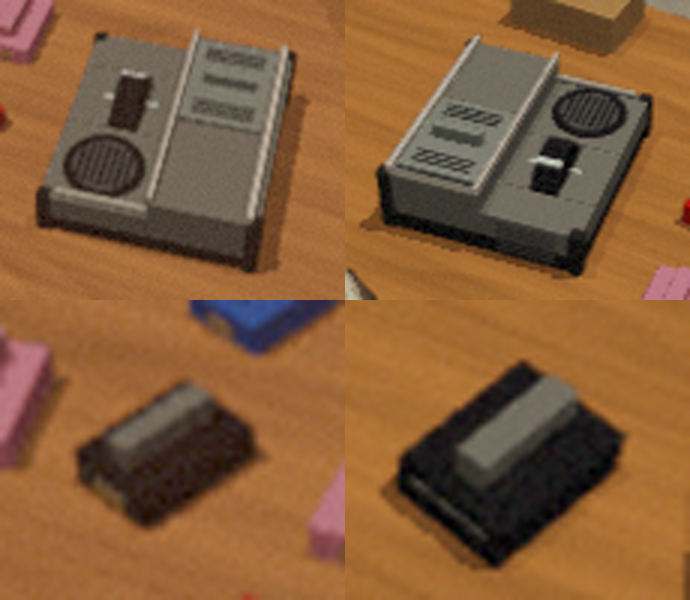

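The crop shows the black pack with its grey ridge, so the choice is right. The cover is shut with its ridge mid-front. The wheel's white bar is on the front side of the pointers. Next is a near look from the wrist camera.

```bash
python3 - <<'E'
from h import *
s=bot.read_camera("scene")
P=[onz(s,u,v,.096) for u,v in((350,197.7),(336.7,248.3),(380,201.7),(368.3,256.7))]
for p in P: print(p.round(3))
d=(P[1]-P[0])+(P[3]-P[2]); yaw=np.arctan2(d[1],d[0]); print("yaw",yaw)
c=sum(P)/4; print(c)
import math
for y in (yaw,yaw+math.pi): print(y,bot.inverse_kinematics([c[0]-.05,c[1],.33],down(y)))
J=None
for y in sorted((yaw,yaw+math.pi,yaw-math.pi),key=abs)[:3]:
    j=bot.inverse_kinematics([c[0]-.08,c[1]-.05,.36],down(y))
    if j is not None and (J is None or abs(j[5])<abs(J[5])): J=j
print(J); bot.set_joints(J); print(bot.current_clock(),bot.current_ee_pos(),bot.current_tool_rot())
w=bot.read_camera("wrist");cv2.imwrite("pics/w1.png",w["pixels"]);np.savez("w1.npz",**w)
print(w["fx"],(-w["R"].T@w["t"]).round(3),w["R"].round(2).tolist())
E
```

```text
[0.44  0.095 0.096]
[0.67  0.133 0.096]
[0.417 0.199 0.096]
[0.662 0.234 0.096]
yaw 0.1539710831353468
[0.54734104 0.16533118 0.096     ]
0.1539710831353468 [ 0.09012103 -0.02628501  1.56585313  0.          1.60202453  1.50694628]
3.29556373672514 [ 0.09012103 -0.02628501  1.56585313  0.          1.60202453 -1.63464638]
[-0.00978818 -0.1433514   1.61799996  0.          1.66694409  1.40703707]
1.9833 [0.46715725 0.1158703  0.35971288] [-3.13182944e+00 -2.43917680e-01  7.76580218e-04]
328.93096368170416 [0.55  0.129 0.53 ] [[0.15, -0.99, -0.0], [-0.94, -0.15, 0.29], [-0.29, -0.05, -0.96]]
```

View pics/w1.png

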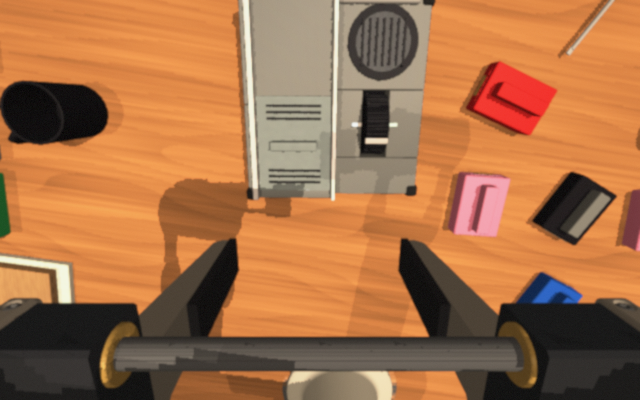

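The wrist view shows the rails at columns about 248 and 334, and the pointer bars at (357,125) and (390,125). The index bar is at (376,140), the cover ridge at (293,146), and the pack at (574,208) with its ridge at (585,214). Now I'll measure these.

```bash
cat > m.py <<'E'
from h import *
w=dict(np.load("w1.npz")); im=w["pixels"]; hsv=cv2.cvtColor(im,cv2.COLOR_BGR2HSV)
white=((hsv[...,1]<45)&(hsv[...,2]>190)).astype(np.uint8)
def pts(x0,x1,y0,y1):
    v,u=np.nonzero(white[y0:y1,x0:x1]); return np.c_[u+x0,v+y0].astype(np.float32)
def cen(p): return p.mean(0) if len(p) else None
R1=pts(236,264,5,190);R2=pts(326,342,5,190)
Ls=[]
for r in(R1,R2):
    vx,vy,x,y=cv2.fitLine(r,cv2.DIST_HUBER,0,.01,.01).ravel()
    a=[onz(w,x+vx/vy*(t-y),t,.096) for t in(10,185)]; d=a[0]-a[1]; Ls.append((a[0],a[1])); print("rail",len(r),np.arctan2(d[1],d[0]),a[0].round(4),a[1].round(4))
d=sum(a-b for a,b in Ls); yaw=np.arctan2(d[1],d[0])
ex=np.array([np.cos(yaw),np.sin(yaw)]);ey=np.array([-ex[1],ex[0]])
pl=pts(348,361,119,131);pr=pts(387,400,119,131);ix=pts(362,388,132,150)
print("ptr",cen(pl),len(pl),cen(pr),len(pr),"idx",cen(ix),len(ix))
Pm=(onz(w,*cen(pl),.06)+onz(w,*cen(pr),.06))/2
o=Pm[:2]+.03*ex+.055*ey; print("origin via ptr",o,"yaw",yaw)
loc=lambda p:np.array([(p[:2]-o)@ex,(p[:2]-o)@ey])*1000
print("rail y",[loc(a) for L in Ls for a in L],"ptr dir",loc(onz(w,*cen(pl),.06)),loc(onz(w,*cen(pr),.06)))
print("ridge guess",loc(onz(w,293,146,.109)))
# index: ray vs cylinder
O,D=ray(w,*cen(ix)); ox=(O[:2]-o)@ex; dx=D[:2]@ex
a=dx*dx+D[2]**2; b=2*((ox+.03)*dx+(O[2]-.05)*D[2]); c=(ox+.03)**2+(O[2]-.05)**2-.041**2
t=(-b-np.sqrt(b*b-4*a*c))/2/a; ang=np.arctan2(ox+dx*t+.03,O[2]+D[2]*t-.05); print("wheel",ang,ang/.262)
# pack
roi=np.s_[160:255,515:632]; v=hsv[roi][...,2]
k=cv2.morphologyEx((v<70).astype(np.uint8),cv2.MORPH_OPEN,np.ones((3,3)))
g=((hsv[roi][...,1]<70)&(v>=70)&(v<200)).astype(np.uint8)
for nm,m,z in(("black",k,.03),("ridge",g,.05)):
    cs,_=cv2.findContours(m,0,2); cs=sorted(cs,key=cv2.contourArea)[-2:]
    for q in cs:
        p=np.array([onz(w,u+515,vv+160,z)[:2] for u,vv in cv2.boxPoints(cv2.minAreaRect(q))])
        e1=p[1]-p[0];e2=p[2]-p[1]; print(nm,cv2.contourArea(q),p.mean(0).round(4),np.linalg.norm(e1).round(4),np.degrees(np.arctan2(*e1[::-1])).round(1),np.linalg.norm(e2).round(4),np.degrees(np.arctan2(*e2[::-1])).round(1))
E
python3 m.py
```

```text
rail 967 0.14687443840527686 [0.6368 0.2282 0.096 ] [0.4282 0.1973 0.096 ]
rail 533 0.14982763862088308 [0.6531 0.1236 0.096 ] [0.4446 0.0921 0.096 ]
ptr [354.29413 124.     ] 34 [393.45456 124.30303] 33 idx [371.5 139. ] 6
origin via ptr [0.55229202 0.10610523] yaw 0.14835099926909984
rail y [array([101.62828004, 108.26672509]), array([-109.2835346 ,  108.57814945]), array([102.29330564,   2.35207548]), array([-108.60729837,    2.04065113])] ptr dir [-29.96662684 -27.70782014] [-30.03337316 -82.29217986]
ridge guess [-54.55734062  54.48382343]
wheel -0.44132160889054867 -1.6844336217196514
black 2283.0 [ 0.4492 -0.3001] 0.103 -20.0 0.0885 -115.1
ridge 646.0 [ 0.4469 -0.3099] 0.0781 -20.8 0.0231 -116.9
```

```bash
cat >> h.py <<'E'
o=np.array([.5523,.1061]); yaw=.1484
def W(x,y,z): # radio frame mm -> world
    c,s_=np.cos(yaw),np.sin(yaw); return [o[0]+(c*x-s_*y)/1000,o[1]+(s_*x+c*y)/1000,z/1000]
def best(p,y): # rot with smallest |j6|
    js=[(abs(j[5]),i) for i in(0,1) for j in[bot.inverse_kinematics(p,down(y+i*np.pi))] if j is not None]
    return down(y+min(js)[1]*np.pi)
def st(m): print(m,round(bot.current_clock(),2),np.round(bot.current_ee_pos(),4),np.round(bot.current_contact_force(),2),round(bot.current_opening(),3))
E
python3 - <<'E'
from h import *
r=best(W(-60,55,180),yaw+np.pi/2)
bot.set_gripper(.5,20)
bot.goto(W(-60,55,170),r); st("above")
bot.line_to(W(-60,55,96),max_speed=.12); st("down")
bot.set_gripper(0); st("grip")
bot.line_to(W(60,55,96),max_speed=.1); st("slid")
w=bot.read_camera("scene");cv2.imwrite("pics/s2.png",w["pixels"][150:300,230:430])
bot.set_gripper(.4); bot.line_to(W(60,55,170),max_speed=.25); st("up")
p=[.447,-.31]; a=np.radians(-20.8)
r=best([*p,.2],a); bot.goto([*p,.2],r); st("pack hover")
w=bot.read_camera("wrist");cv2.imwrite("pics/w2.png",w["pixels"]);np.savez("w2.npz",**w)
E
```

```text
above 4.17 [0.4853 0.1516 0.1706] [-0.78 -0.13  0.52] 0.499
down 4.94 [0.4855 0.1517 0.0968] [0.12 0.86 0.31] 0.499
grip 5.55 [0.4854 0.1517 0.0965] [ 1.14 -0.12  1.16] 0.127
slid 6.9 [0.6034 0.1694 0.0965] [-2.53  0.47  5.09] 0.127
up 7.94 [0.6042 0.1694 0.1712] [-0.22  0.65 -0.85] 0.403
pack hover 9.78 [ 0.4474 -0.3093  0.1998] [-0.1   0.29 -0.21] 0.4
```

View pics/w2.png

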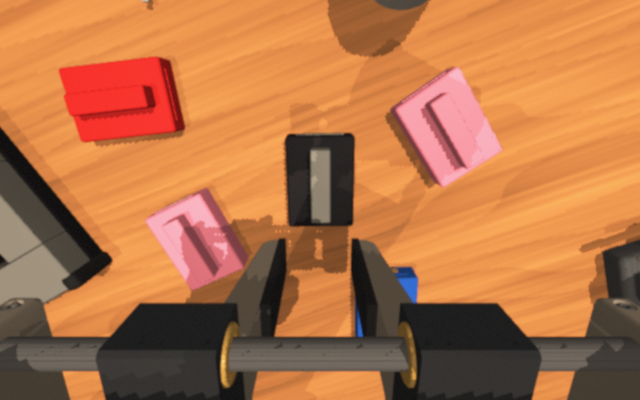

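View pics/s2.png

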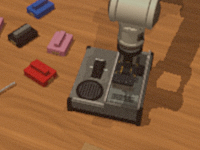

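The wrist view shows the pack upright with its ridge at about (320,185), aligned with the tool. The scene crop shows the cover moved back with the gripper. Next I refine the pack pose from the ridge and grasp it.

```bash
python3 - <<'E'
from h import *
w=dict(np.load("w2.npz"))
g=cv2.cvtColor(w["pixels"],cv2.COLOR_BGR2GRAY)[125:235,282:358]
cs,_=cv2.findContours((g>75).astype(np.uint8),0,2)
for q in sorted(cs,key=cv2.contourArea)[-3:]: print(cv2.contourArea(q),cv2.boundingRect(q))
x0,y0,ww,hh=320-282-14,140-125,28,90
k=np.zeros_like(g);k[y0:y0+hh,x0:x0+ww]=g[y0:y0+hh,x0:x0+ww]>75
q=max(cv2.findContours(k,0,2)[0],key=cv2.contourArea)
p=np.array([onz(w,u+282,v+125,.05)[:2] for u,v in cv2.boxPoints(cv2.minAreaRect(q))])
e=[p[1]-p[0],p[2]-p[1]]; e.sort(key=np.linalg.norm)
print(p.mean(0),[np.linalg.norm(i).round(4) for i in e],np.degrees(np.arctan2(*e[1][::-1])))
# block's far/near ends at z=.03 (rows) and sides
for u,v in((320,134),(320,225),(286,180),(354,180)): print(onz(w,u,v,.03).round(4))
E
```

```text
8175.0 (0, 0, 76, 110)
[ 0.44769296 -0.31135701] [np.float64(0.0194), np.float64(0.0755)] 159.84667242856693
[ 0.4946 -0.3291  0.03  ]
[ 0.402  -0.2942  0.03  ]
[ 0.4625 -0.2785  0.03  ]
[ 0.437  -0.3459  0.03  ]
```

```bash
python3 - <<'E'
from h import *
p=[.4477,-.3114]; r=best([*p,.2],np.radians(-20.15))
bot.line_to([*p,.034],r,max_speed=.15); st("down")
bot.set_gripper(0,45); st("grip")
bot.line_to([*p,.22],max_speed=.2); st("lift")
r=best(W(-60,55,200),yaw); bot.goto(W(-60,55,200),r); st("over bay"); print(bot.current_grip_force())
w=bot.read_camera("wrist");cv2.imwrite("pics/w3.png",w["pixels"]);np.savez("w3.npz",**w)
s=bot.read_camera("side");cv2.imwrite("pics/side3.png",cv2.resize(s["pixels"][100:260,200:400],None,fx=3,fy=3))
E
```

```text
down 11.08 [ 0.4484 -0.3121  0.035 ] [-0.17 -0.29  0.34] 0.4
grip 11.48 [ 0.4481 -0.3117  0.0347] [-1.55  0.62  3.91] 0.217
lift 12.57 [ 0.4469 -0.3106  0.2181] [-0.02  0.19 -4.23] 0.217
over bay 14.27 [0.4852 0.1508 0.2   ] [ 0.88 -0.32 -3.44] 0.211
44.99816715717316
```

View pics/w3.png

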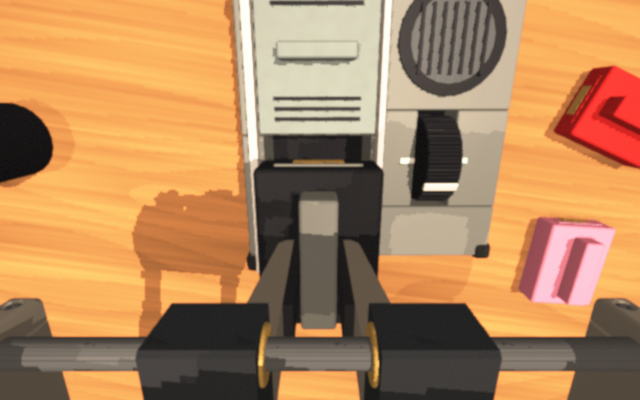

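The view shows the pack held straight, with its front edge at row 163. The cover is parked with its ridge at (317,50), and the index bar is at (440,187). I'll check the numbers, then insert.

```bash
cat >> h.py <<'E'
def loc(p): 
    d=np.asarray(p)[:2]-o; c,s_=np.cos(yaw),np.sin(yaw); return np.round([1000*(c*d[0]+s_*d[1]),1000*(-s_*d[0]+c*d[1])],1)
def wheel(c,u,v):
    O,D=ray(c,u,v); ex=np.array([np.cos(yaw),np.sin(yaw)]); ox=(O[:2]-o)@ex+.03; dx=D[:2]@ex
    t=min(np.roots([dx*dx+D[2]**2,2*(ox*dx+(O[2]-.05)*D[2]),ox**2+(O[2]-.05)**2-.041**2]).real)
    return np.arctan2(ox+dx*t,O[2]+D[2]*t-.05)
E
python3 - <<'E'
from h import *
w=dict(np.load("w3.npz")); z=bot.current_ee_pos()[2]-.0347
print("cover edge (want -2)",loc(onz(w,318,134,.092)),"ptr",(loc(onz(w,406,160,.06))+loc(onz(w,463,160,.06)))/2)
print("pack far edge (want -10) y 91/19",loc(onz(w,258,166,z+.03)),loc(onz(w,381,166,z+.03)))
print("ridge far end",loc(onz(w,319,195,z+.05)),"wheel",wheel(w,440,187))
print("tcp",loc(bot.current_ee_pos()))
E
```

```text
cover edge (want -2) [-2.7 54.1] ptr [-30.25 -56.5 ]
pack far edge (want -10) y 91/19 [-9.8 86.4] [-10.   20.2]
ridge far end [-20.4  53.6] wheel -0.5108769698495716
tcp [-59.7  54.1]
```

The pack sits on the hand's centre, the cover is at about 119 mm, and the wheel is at -2 clicks. Inserting now.

```bash
python3 - <<'E'
from h import *
bot.line_to(W(-60,56,100),max_speed=.15); st("at deck")
bot.line_to(W(-60,56,61),max_speed=.06); st("in")
F=bot.current_contact_force()[2]
z=61
while z>57 and bot.current_contact_force()[2]<F+2.5:
    z-=1; bot.line_to(W(-60,56,z),max_speed=.05); st(z)
bot.set_gripper(.42); bot.hold(.1); st("open")
bot.line_to(W(-60,56,200),max_speed=.2); st("up")
w=bot.read_camera("wrist");cv2.imwrite("pics/w4.png",w["pixels"]);np.savez("w4.npz",**w)
E
```

```text
at deck 15.18 [0.4856 0.1526 0.101 ] [ 0.12  0.82 -2.8 ] 0.212
in 15.98 [0.4849 0.1526 0.061 ] [-0.14 -0.28 -3.08] 0.211
60 16.23 [0.4848 0.1526 0.0601] [ 0.07 -1.44 -2.86] 0.213
59 16.48 [0.485  0.1526 0.0597] [-2.61  0.28  3.41] 0.216
open 17.05 [0.4847 0.1526 0.059 ] [0.49 0.07 0.16] 0.42
up 17.91 [0.4838 0.1525 0.1986] [ 0.4   0.42 -1.06] 0.42
```

View pics/w4.png

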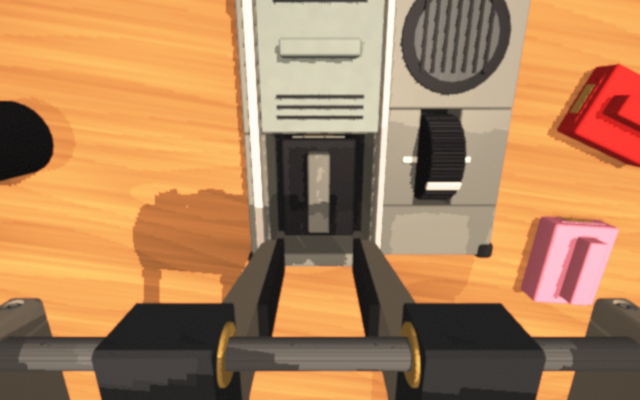

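The pack lies in the bay with its ridge up at (318,192), centred between the walls. Next I shut the cover.

```bash
python3 - <<'E'
from h import *
bot.goto(W(59,55,170),best(W(59,55,170),yaw+np.pi/2)); st("above")
bot.line_to(W(59,55,96),max_speed=.12)
bot.set_gripper(0,20); st("grip")
bot.line_to(W(-61,55,96),max_speed=.09); st("shut"); print(loc(bot.current_ee_pos()))
if bot.current_contact_force()[0]<2: 
    bot.line_to(W(-64,55,96),max_speed=.03); st("more"); print(loc(bot.current_ee_pos()))
bot.set_gripper(.4); bot.line_to(W(-60,55,190),max_speed=.25); st("up")
bot.goto(W(-80,-30,200),best(W(-80,-30,200),yaw))
w=bot.read_camera("wrist");cv2.imwrite("pics/w5.png",w["pixels"]);np.savez("w5.npz",**w); st("look")
E
```

```text
above 19.35 [0.6022 0.1692 0.1696] [-1.03 -0.16  0.01] 0.42
grip 20.63 [0.6029 0.1693 0.0965] [ 0.13 -0.01  1.87] 0.13
shut 22.12 [0.4847 0.1515 0.0965] [4.22 0.31 4.25] 0.131
[-60.1  54.9]
up 23.18 [0.4849 0.1516 0.1901] [-0.44 -0.09 -0.95] 0.402
look 24.49 [0.4772 0.0648 0.1993] [-0.37 -0.28  0.29] 0.403
```

View pics/w5.png

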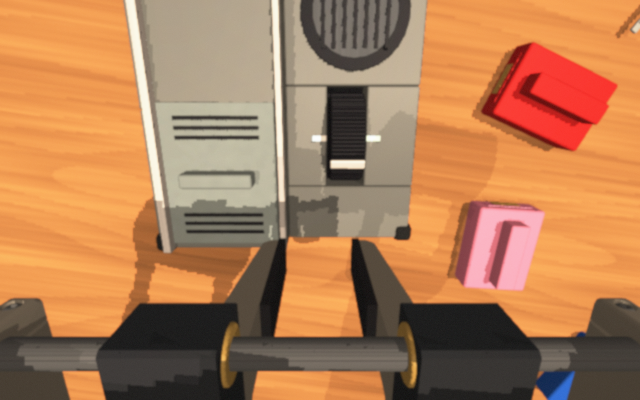

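The cover looks shut, with its rear edge at row 103 and its ridge at (217,180). The index bar at (347,164) is still 2 clicks below the pointers at row 138. I'll check those numbers, press the closed fingertips just behind the top of the wheel, and roll one click.

```bash
cat > roll.py <<'E'
from h import *
import sys
def roll(d,f0=.03,N=9):
    r=best(W(-20,-55,150),yaw)
    P=lambda f,k:W(-20+(41-k)*np.sin(f),-55,50+(41-k)*np.cos(f))
    bot.set_gripper(0,10); bot.goto(W(-20,-55,120),r); bot.line_to(P(f0,-3),max_speed=.12)
    F0=bot.current_contact_force(); k=-3; st("near")
    while k<6:
        k+=.7; bot.line_to(P(f0,k),max_speed=.05)
        if bot.current_contact_force()[2]-F0[2]>N: break
    st(f"press k={k:.1f}")
    for f in np.linspace(f0,f0+d,5)[1:]:
        bot.line_to(P(f,k),max_speed=.06); st(f"f={f:.2f}")
    e=bot.current_ee_pos(); bot.line_to([e[0],e[1],.13],max_speed=.15)
    bot.goto(W(-80,-30,200),r)
    w=bot.read_camera("wrist"); np.savez("wr.npz",**w); n=f"pics/r{int(bot.current_clock())}.png"; cv2.imwrite(n,w["pixels"])
    h=cv2.cvtColor(w["pixels"],cv2.COLOR_BGR2HSV); u0,v0=proj(w,W(-30,-55,91)); v0=int(v0);u0=int(u0)
    m=((h[...,1]<60)&(h[...,2]>170)); sub=m[v0-50:v0+50,u0-9:u0+9]; rows=np.nonzero(sub.sum(1)>9)[0]+v0-50
    print(n,rows,"wheel",[round(wheel(w,u0,t),3) for t in rows[:1]],[round(wheel(w,u0,t),3) for t in rows[-1:]]); st("end")
if __name__=="__main__": roll(float(sys.argv[1]))
E
python3 - <<'E'
from h import *
w=dict(np.load("w5.npz"))
print("cover rear edge (want 2)",loc(onz(w,215,103,.092)),"wheel",wheel(w,347,164))
E
python3 roll.py .3
```

```text
cover rear edge (want 2) [ 1.  53.6] wheel -0.5052833921857557
near 26.01 [0.5418 0.0492 0.0949] [-0.31 -0.46  0.73] 0.007
press k=3.3 28.26 [0.5432 0.049  0.0895] [-1.21  1.12 10.18] 0.003
f=0.10 28.51 [0.5461 0.0494 0.0891] [-0.65  1.65  7.67] 0.005
f=0.18 28.76 [0.5492 0.0499 0.0885] [2.25 0.54 6.49] 0.008
f=0.25 29.01 [0.5519 0.0503 0.0877] [3.3  1.75 5.04] 0.006
f=0.33 29.26 [0.554  0.0506 0.0868] [0.95 0.19 6.16] 0.006
pics/r30.png [150 151 152 153 154 155 156 157 158] wheel [np.float64(-0.162)] [np.float64(-0.341)]
end 30.25 [0.4774 0.0644 0.1981] [ 0.12 -1.19 -0.76] 0.007
```

Centre is about -0.25, so it moved exactly one click. Same stroke again.

```bash
python3 roll.py .3
```

```text
near 31.32 [0.5418 0.0492 0.0949] [-0.3  -0.16  0.51] 0.003
press k=3.3 33.58 [0.5432 0.049  0.0895] [-1.13  1.2  10.64] 0.006
f=0.10 33.83 [0.5461 0.0494 0.0891] [0.04 1.28 7.55] -0.0
f=0.18 34.08 [0.5492 0.0499 0.0885] [2.3  1.62 5.6 ] 0.011
f=0.25 34.33 [0.5519 0.0503 0.0877] [2.49 1.57 5.82] 0.005
f=0.33 34.58 [0.554  0.0506 0.0869] [1.15 0.54 6.76] 0.008
pics/r35.png [138 139 140 141 142 143 144 145 146 147] wheel [np.float64(0.084)] [np.float64(-0.099)]
end 35.57 [0.4774 0.0644 0.1981] [-0.4  -0.33 -0.53] 0.003
```

View pics/r35.png

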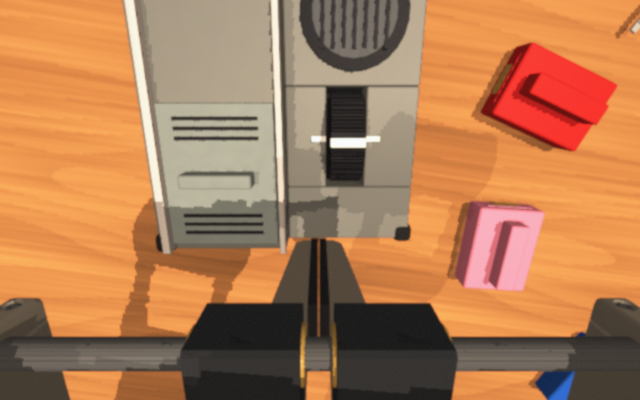

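The index bar at (347,142) is in line with the pointers at row 138, allowing for the wheel's height. The cover is still shut. Handing in.

```bash
python3 -c "
from workcell import bot
print(bot.job_done())"
```

```text
the job is handed in; nothing more can be done
None
```

I handed the job in at about 36 s: the pack is in the bay, the cover is shut, and the wheel was rolled two clicks to its index mark (measured within about 0.01 rad); the hand-in returned no verdict.

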